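# Tidy a mixed handful into the desk organisers

## Task

Tidy the loose things on the desk into the three bamboo organiser trays: stand the two batteries upright in the divided caddy, one in each bay, lay the pill organiser flat with its lids up in the long narrow tray, and lay the eraser and the roll of tape flat, side by side, in the wide tray. Everything must rest on the floor of its tray, in any order. Leave the mug and the camera where they are.

Things in the scene. Friction and masses are not known exactly. Their poses are not given: they have to be found in the camera images.
- cell_1: C-size battery standing upright: steel cylinder with a grey wrapper, 26 mm diameter, 50 mm tall including a brass nub (8 mm diameter, 3 mm high) on top; the body is 47 mm tall. Origin: centre of the underside; z up. Loose, about 65 g.
- cell_2: The same kind as cell_1, interchangeable with it. C-size battery standing upright: steel cylinder with a grey wrapper, 26 mm diameter, 50 mm tall including a brass nub (8 mm diameter, 3 mm high) on top; the body is 47 mm tall. Origin: centre of the underside; z up. Loose, about 65 g.
- pillbox: White closed seven-compartment pill organiser lying flat, lids up: bar 32 mm (its x) by 126 mm (its y), 26 mm tall, seams between the lids; to be gripped across its 32 mm width. Origin: centre of the underside; z up. Loose, about 60 g.
- eraser: White block eraser in a brown cardboard sleeve, lying flat: 24 mm (its x) by 56 mm (its y), 16 mm tall (the bare white end 22 mm wide). Origin: centre of the underside; z up. Loose, about 30 g.
- tape: Roll of adhesive tape lying flat: off-white ring, 50 mm outer diameter, 27 mm hole, 24 mm tall; to be gripped across its outside. Origin: on the ring's axis at the underside; z up. Loose, about 40 g.
- caddy: Battery caddy: pale bamboo open box fixed to the desk, outside 56 mm (its x) by 109 mm (its y), walls 20 mm high and 3 mm thick, floor 3 mm thick, one 3 mm dividing wall at y = 0 making two 50 by 50 mm bays side by side along its y, centred at y = +26.5 and -26.5 mm. Origin: centre of the underside; z up.
- long_tray: Pill-organiser tray: long narrow pale bamboo open tray fixed to the desk, outside 64 mm (its x) by 156 mm (its y), inside 58 by 150 mm, walls 12 mm high and 3 mm thick, floor 3 mm thick, no divider. Origin: centre of the underside; z up.
- wide_tray: Stationery tray: wide pale bamboo open tray fixed to the desk, outside 106 mm (its x) by 156 mm (its y), inside 100 by 150 mm, walls 12 mm high and 3 mm thick, floor 3 mm thick, no divider. Origin: centre of the underside; z up.
- mug: Red mug, 84 mm diameter, 95 mm tall, handle towards its +y, a black pen standing in it up to about 155 mm. A bystander, loose. Origin: centre of the underside.
- camera: Compact silver and black camera lying on its back, lens up: 64 mm (its x) by 112 mm (its y), 60 mm tall at the lens. A bystander, loose. Origin: centre of the underside.
Things that resemble listed ones, but are neither listed nor needed, are in the scene too. Leave any pink look-alike of the cell_1 alone.

How it is judged:
By the outcome, as a careful person would: the job done as asked, in the order asked, and still so for the second after the job is handed in, with the robot touching nothing.
It also fails if it takes over 128 s, if anything falls off the work surface, if the arm or the gripper's body presses on something with over 40 N, if the wrist force passes 120 N, or if a joint passes its speed limit or range.

## Robot

A 6-joint arm with a two-finger parallel gripper is mounted at the origin on the work surface. World frame = base frame: x ahead of the robot, y to its left, z up, the work surface at z = 0. Lengths are in mm, angles in rad, forces in N, time in s.
With the tool pointing down it reaches from about 350 to 975 mm from the base axis. Payload 7.1 kg.
Tool frame: the origin (TCP) lies at the centre of the arm's flange, where the gripper is bolted on; the fingertips stand 182 mm ahead of it and the grasp point (between the pads) lies 163 mm ahead of it; x points along the fingers, y is the direction in which the jaws open and shut, and the axes are right-handed (so a half turn about x gives the same grasp; the last joint's range is limited). The gripper opens to 88 mm and grips with 3 to 60 N. Pads are 20 mm wide; open, the fingers measure 115 mm over their backs; the gripper's body (75 mm by 178 mm) begins 61 mm behind the grasp point.
Start: joints at [-1.139, 0.423, 1.63, -0, 1.089, -0.019], TCP at [272.318, -562.538, 404.675] pointing down, gripper open.
Joint ranges: [-3, 3], [-0.9, 2.11], [0.09, 2.58], [-1.31, 4.45], [0.11, 2.69], [-2.54, 2.54]. Speed limits (rad/s): [2.39, 2.39, 3.01, 3.14, 3.14, 3.14].

## Interface

Orientations are given as a rotation vector (axis times angle).
In Python, from workcell import readout, viewer, workorder, models gives the robot as it stands. The module is installed in compiled form; this text tells all that it offers.
- The arm moves only by the tool apply_moves, never from a script. Its argument "commands" is a list that holds one entry, the list of rows, each a list of 4 numbers: the shift along the world's x, y, z in m, then the turn about the world's z in rad. A call has 1 to 8 rows; each row is the pose to reach, as a shift and turn from the pose commanded when the call began; what a row does not reach only later rows make up. A row lasts 1/8 s, in which the tool goes at most 62.5 mm and 10.7 degrees, less where a joint would pass 70% of its speed; a pose out of reach is approached as far as the arm can. A call with a gripper value outside its range is refused whole. "gripper" is the finger opening in m, from 0 to 0.0878, set as the call begins (left out, the last holds). The fingers move at their own pace and stop on an object; the grip force is fixed at half the most. Time passes only in rows, so rows that repeat a pose let the fingers close. It gives the time, the measured TCP pose, the force and the opening at its end, in the units of the state.
- readout.get_obs(): the state, without advancing time (a new reading comes with each control period).
- viewer.get_image(name): name is "scene" or "side" or "wrist"; returns a dict with "color" (420x560x3 uint8, red, green, blue), "vertical_fov" (degrees; the focal length in pixels is half the picture's height over the tangent of half this angle, whatever the lens; pixels are square), "cx", "cy" (the principal point, pixels), "D" ([k1, k2, p1, p2, k3] as OpenCV has them; the pictures are not rectified), "rvec" (rotation vector, rad) and "tvec" (3), from world to camera coordinates, as OpenCV has them. Camera axes: x right, y down, z forward; pixel columns grow to the right and rows downward; lengths in mm; the calibration is good to about 2 mm. A picture is of the moment at which its call begins. There is no depth.
- workorder.close_job(): hands the job in, once; it reports no verdict.
Trained networks look in the newest picture that a camera, given by its name, has taken for a name from the list of things; names that differ only in an ending like _2 or _b are one class to them, and where a whole thing is asked for, a point or a joint stands for the part that bears it (a point fixed in the world has none). Each returns a list of dicts, best first, with "conf" (0 to 1); they miss things now and then, are a little off and sometimes report something else, mostly with a low value. They report only what shows in the picture. A call takes as long as a camera call. They do not tell look-alikes from the thing itself.
- models.search_frame(camera, label): "position" ([x, y, z] in mm, in world coordinates, good to about 4 mm: the middle of the surface that is visible of it).
- models.place_of(camera, label): "position" ([x, y, z] in mm, in world coordinates, good to about 4 mm: a listed point, or the origin of a listed thing).
The state is a dict: "t": time; "qpos": joint angles; "qvel": joint speeds; "joint_torque": joint torques, N m; "ee_pos": TCP position; "orientation": TCP orientation; "ft_force": force on the tool from outside, world axes, zero at the start; "moment": the same for the moment, N m; "width": finger opening in mm.
Only numpy, scipy, OpenCV 4.12 (cv2) and the standard library are available. Lean on these libraries where they do the work, as an engineer would, in place of code of your own. Each camera call takes 0.05 s, during which the arm holds its last target.

## Working session

There is one attempt and no reset: what is moved stays moved. The work goes in short steps, Python scripts to look and compute and a tool call to move; the robot and the scene stay as the last step left them, time stands still between calls to the robot, and variables do not carry over. Pictures are saved under pics/ and viewed, and the job is handed in when it is done.

Besides the shell and the picture viewer there is one more tool, called after "Emit:" as name(argument=value, ...) on one line, values as JSON. apply_moves: Moves the arm, as the interface text tells. Its arguments: {"type":"object","properties":{"commands":{"type":"array","items":{"type":"array","items":{"type":"array","items":{"type":"number"}}}},"gripper":{"type":"number"}},"required":["commands"]}

```bash
mkdir -p pics
cat > h.py <<'E'
import numpy as np, cv2
from workcell import readout, viewer, workorder, models
def K(im):
    f=210/np.tan(np.radians(im["vertical_fov"])/2)
    return np.array([[f,0,im["cx"]],[0,f,im["cy"]],[0,0,1.]])
def save(im,n): cv2.imwrite("pics/"+n,cv2.cvtColor(im["color"],cv2.COLOR_RGB2BGR))
def unproj(im,uv,z):
    p=cv2.undistortPoints(np.array(uv,float).reshape(-1,1,2),K(im),np.array(im["D"],float)).reshape(-1,2)
    R=cv2.Rodrigues(np.array(im["rvec"],float))[0];t=np.array(im["tvec"],float).ravel()
    C=-R.T@t; d=np.c_[p,np.ones(len(p))]@R
    s=(np.broadcast_to(z,len(p))-C[2])/d[:,2]
    return C+s[:,None]*d
def proj(im,P):
    return cv2.projectPoints(np.array(P,float).reshape(-1,1,3),np.array(im["rvec"],float),np.array(im["tvec"],float),K(im),np.array(im["D"],float))[0].reshape(-1,2)
E
python3 - <<'E'
from h import *
for c in ["scene","side","wrist"]:
    im=viewer.get_image(c); save(im,c+"0.png")
    R=cv2.Rodrigues(np.array(im["rvec"],float))[0]; print(c,(-R.T@np.array(im["tvec"]).ravel()).round(),im["vertical_fov"])
    for l in ["cell_1","pillbox","eraser","tape","caddy","long_tray","wide_tray","mug","camera"]:
        print(l,[(np.round(d["position"]).astype(int).tolist(),round(d["conf"],2)) for d in models.place_of(c,l)])
print(readout.get_obs())
E
```

```text
scene [949. 325. 947.] 53.495039006357004
cell_1 [([442, -4, -1], 0.69), ([638, -189, 2], 0.69), ([492, -51, 4], 0.68), ([494, 42, -2], 0.59), ([368, 8, 1], 0.42)]
pillbox [([432, 159, 0], 0.7)]
eraser [([637, 171, 0], 0.75)]
tape [([432, -140, 0], 0.63), ([441, -7, -1], 0.59)]
caddy [([496, 349, 2], 0.95)]
long_tray [([524, -390, 0], 0.86)]
wide_tray [([647, 18, -2], 0.67), ([443, -6, -2], 0.2)]
mug [([276, -292, -2], 0.9)]
camera [([298, 283, -2], 0.63)]
side [102. 549. 841.] 46.11891002046128
cell_1 [([492, 40, 0], 0.76), ([435, -138, 0], 0.72), ([443, -11, 4], 0.68), ([368, 11, -1], 0.5), ([635, -194, 0], 0.47)]
pillbox [([437, 162, 0], 0.97)]
eraser [([638, 179, 0], 0.6), ([514, -391, 0], 0.35), ([294, 286, -1], 0.17)]
tape [([431, -143, 0], 0.71), ([517, -395, 1], 0.63)]
caddy [([500, 348, 2], 0.82), ([512, -394, 1], 0.53)]
long_tray [([515, -393, 0], 0.58)]
wide_tray [([648, 21, -3], 0.84)]
mug [([275, -288, 0], 0.78)]
camera [([296, 290, -2], 0.6)]
wrist [ 337. -531.  384.] 60.35895608194858
cell_1 []
pillbox []
eraser []
tape []
caddy []
long_tray []
wide_tray []
mug [([272, -289, -2], 0.72)]
camera []
{'t': 1.5, 'qpos': array([-1.13900287e+00,  4.23103338e-01,  1.62990104e+00,  1.88624780e-06,
        1.08859091e+00, -1.90270796e-02]), 'qvel': array([-3.83452874e-05,  1.27943734e-03,  3.49038027e-04, -7.66369674e-04,
        1.92073214e-04, -8.58041137e-04]), 'joint_torque': array([-9.06491150e-04, -5.44577193e+01, -2.74037665e+01,  6.43920223e-02,
        1.68731360e-02, -1.38805379e-05]), 'ee_pos': array([ 272.31746555, -562.53969772,  404.67256699]), 'orientation': array([ 1.97125208,  0.45202403, -1.97124986]), 'ft_force': array([ 0.14609523, -0.53455097,  0.48155081]), 'moment': array([-0.01480662,  0.0150018 , -0.01206227]), 'width': 87.59825513213133}
```

View pics/scene0.png

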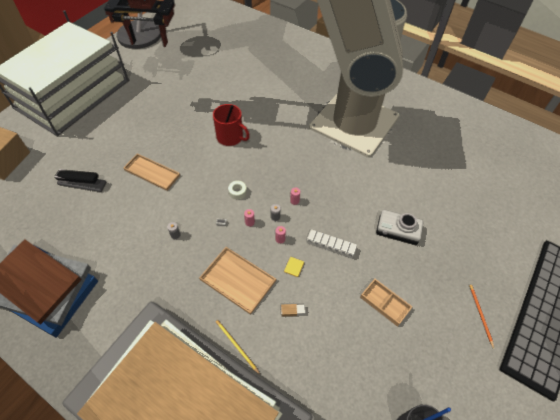

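View pics/side0.png

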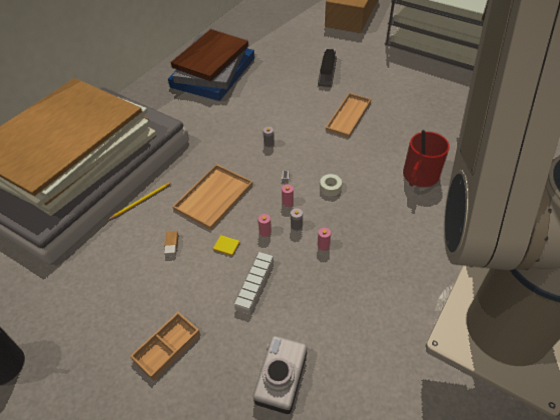

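View pics/wrist0.png

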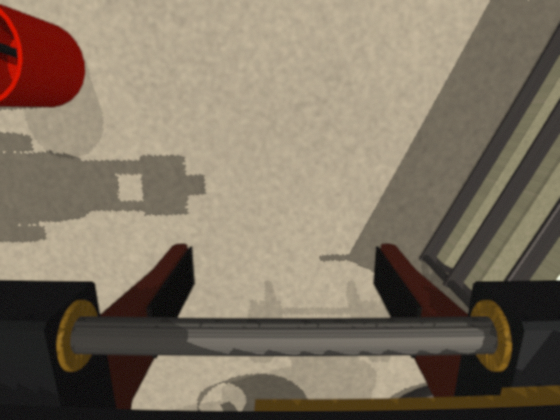

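Run:
```python
from h import *
im=viewer.get_image("scene"); np.save("scene.npy",im,allow_pickle=True)
im2=viewer.get_image("side"); np.save("side.npy",im2,allow_pickle=True)
def crop(im,c,w,h,s,n):
    x,y=c; a=im["color"][y-h:y+h,x-w:x+w]; cv2.imwrite("pics/"+n,cv2.cvtColor(cv2.resize(a,None,fx=s,fy=s,interpolation=cv2.INTER_CUBIC),cv2.COLOR_RGB2BGR))
crop(im,(230,210),80,60,5,"c1.png")
crop(im,(300,275),120,60,3.3,"c2.png")
# segmentation of trays -> corner quads
for nm,I in [("scene",im),("side",im2)]:
    hsv=cv2.cvtColor(I["color"],cv2.COLOR_RGB2HSV)
    P=proj(I,[[496,349,10],[520,-391,6],[647,20,6]])
    print(nm,P.round(0).tolist())
    for p in P:
        x,y=p.round().astype(int); print(hsv[y-1:y+2,x+4].tolist())
```

```text
scene [[385.0, 301.0], [149.0, 172.0], [237.0, 279.0]]
[[16, 114, 137], [16, 114, 137], [16, 114, 156]]
[[15, 114, 210], [15, 114, 213], [16, 113, 219]]
[[15, 114, 213], [15, 113, 209], [15, 113, 210]]
side [[165.0, 345.0], [347.0, 113.0], [212.0, 195.0]]
[[15, 141, 163], [15, 140, 166], [15, 140, 178]]
[[15, 139, 181], [15, 135, 179], [15, 138, 179]]
[[15, 140, 186], [15, 142, 182], [15, 141, 181]]
```

View pics/c1.png

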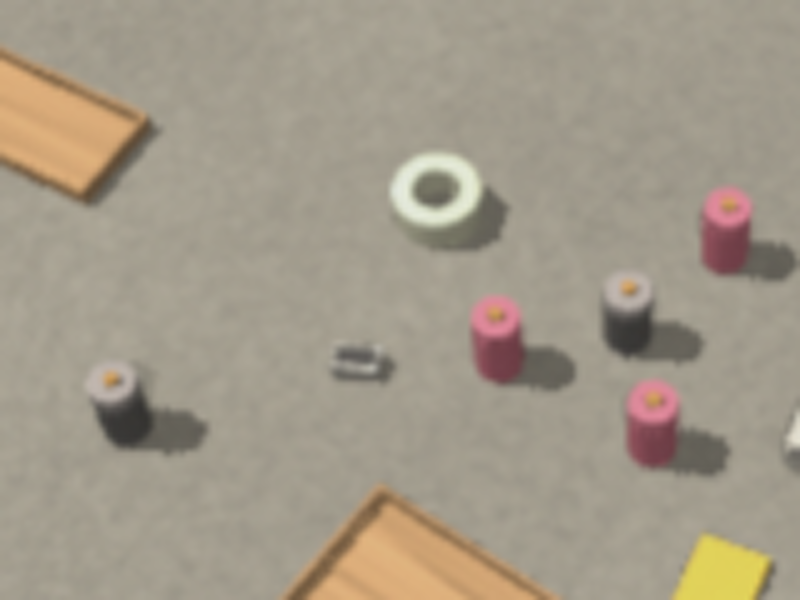

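View pics/c2.png

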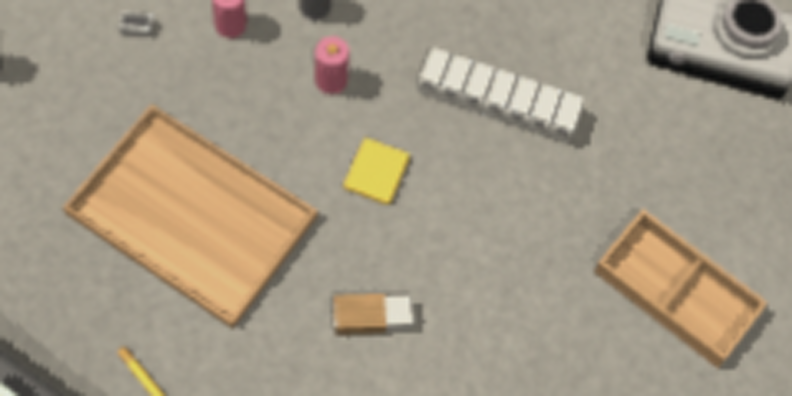

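```bash
cat > fit.py <<'E'
from h import *
from scipy.optimize import minimize
ims={n:np.load(n+".npy",allow_pickle=True).item() for n in("scene","side")}
S=4
def render(I,polys,x0,y0,w,h):
    m=np.zeros((h*S,w*S),np.uint8)
    for P,v in polys:
        uv=proj(I,P); hull=cv2.convexHull(uv.astype(np.float32)).reshape(-1,2)
        q=((hull-[x0-.5,y0-.5])*S-.5)
        cv2.fillPoly(m,[np.round(q*16).astype(np.int32)],v,shift=4)
    return cv2.resize(m,(w,h),interpolation=cv2.INTER_AREA)/255.
def box(x,y,a,sx,sy,z0,z1,yc=0):
    c,s=np.cos(a),np.sin(a)
    L=np.array([[i*sx/2,j*sy/2+yc] for i in(-1,1) for j in(-1,1)])
    W=L@np.array([[c,s],[-s,c]])+[x,y]
    return np.array([[*p,z] for p in W for z in(z0,z1)])
def maskf(I,kind):
    hsv=cv2.cvtColor(I["color"],cv2.COLOR_RGB2HSV).astype(int)
    if kind=="wood": return ((hsv[...,1]>85)&(hsv[...,0]<25)).astype(float)
    g=I["color"].min(2).astype(int)
    return (g>kind).astype(float)
def fit(name,kinds,polyf,x0,rad,only=("scene","side"),angs=np.radians(range(0,180,10))):
    T={}
    for n in only:
        I=ims[n]; u,v=proj(I,[[*x0[:2],10]])[0].round().astype(int)
        r=rad; a,b=max(u-r,0),max(v-r,0)
        T[n]=(maskf(I,kinds[n])[b:b+2*r,a:a+2*r],a,b)
    def cost(p,ns=only):
        e=0
        for n in ns:
            m,a,b=T[n]; R=render(ims[n],polyf(*p),a,b,m.shape[1],m.shape[0]); e+=np.abs(R-m).sum()/max(m.sum(),1)
        return e
    def run(ns):
        a=min(angs,key=lambda a:cost((x0[0],x0[1],a),ns))
        p=np.array([x0[0],x0[1],a])
        for k in range(3):
            sp=np.array([p+d for d in ([0,0,0],[5,0,0],[0,5,0],[0,0,.15])])
            p=minimize(cost,p,args=(ns,),method="Nelder-Mead",options=dict(initial_simplex=sp,xatol=.05,fatol=1e-5)).x
        return p,cost(p,ns)
    for ns in [(n,) for n in only]+[only]:
        p,c=run(ns); print(name,ns,p[:2].round(1),"deg",np.degrees(p[2]).round(1),"cost",round(c,3))
    return p
E
python3 - <<'E'
from fit import *
w={"scene":"wood","side":"wood"}
tray=lambda sx,sy,h:(lambda x,y,a:[(box(x,y,a,sx,sy,0,h),255)])
fit("caddy",w,tray(56,109,20),(497,349),50)
fit("long",w,tray(64,156,12),(517,-392),45)
fit("wide",w,tray(106,156,12),(647,20),55)
for n,I in ims.items():
    for q in ([432,162,26],[432,-141,24],[637,175,16]):
        u,v=proj(I,[q])[0].round().astype(int); print(n,q,u,v,I["color"][v-4:v+5:2,u-14:u+15:2].min(2).tolist())
    hsv=cv2.cvtColor(I["color"],cv2.COLOR_RGB2HSV).astype(int)
    for q in ([442,-6,48],[637,-191,48],[492,-51,48],[494,41,48],[368,10,48]):
        u,v=proj(I,[q])[0].round().astype(int)
        a=hsv[v-8:v+9,u-8:u+9]; m=(a[...,0]>8)&(a[...,0]<25)&(a[...,1]>90)
        yy,xx=np.nonzero(m)
        if len(xx):
            c=[np.average(xx)+u-8,np.average(yy)+v-8]; print(n,q,len(xx),np.round(c,1),unproj(I,[c],49.)[0].round(1))
E
```

```text
caddy ('scene',) [496.9 349.4] deg 172.2 cost 0.048
caddy ('side',) [496.5 347. ] deg 172.2 cost 0.023
caddy ('scene', 'side') [496.5 348.3] deg 172.0 cost 0.094
long ('scene',) [ 515. -388.] deg 4.9 cost 0.065
long ('side',) [ 516.4 -389.9] deg 5.6 cost 0.033
long ('scene', 'side') [ 516.  -389.1] deg 6.1 cost 0.119
wide ('scene',) [645.5  20.5] deg -0.8 cost 0.097
wide ('side',) [645.3  19.1] deg -0.9 cost 0.113
wide ('scene', 'side') [645.4  19.5] deg -1.1 cost 0.212
scene [432, 162, 26] 332 240 [[208, 206, 143, 203, 207, 204, 161, 180, 151, 141, 140, 142, 143, 143, 143], [207, 203, 178, 208, 208, 179, 191, 207, 208, 146, 175, 152, 141, 142, 143], [207, 155, 194, 207, 206, 145, 203, 207, 203, 149, 206, 208, 189, 157, 151], [159, 136, 204, 208, 202, 155, 206, 207, 183, 185, 207, 208, 157, 196, 207], [108, 127, 131, 154, 151, 193, 208, 207, 147, 204, 207, 204, 143, 207, 208]]
scene [432, -141, 24] 236 187 [[143, 143, 142, 142, 180, 212, 211, 188, 196, 211, 211, 173, 143, 140, 142], [143, 142, 141, 156, 214, 202, 121, 105, 107, 143, 204, 205, 147, 143, 144], [145, 145, 144, 192, 218,
[... 1624 characters left out ...]
9, 92, 147, 173, 166, 98, 101, 100]]
side [637, 175, 16] 169 241 [[117, 119, 118, 113, 116, 78, 67, 69, 67, 69, 72, 43, 99, 98, 111], [118, 119, 113, 113, 113, 74, 67, 69, 68, 72, 75, 39, 99, 105, 119], [114, 120, 113, 116, 116, 75, 66, 68, 70, 72, 74, 42, 104, 98, 111], [117, 113, 113, 114, 119, 66, 66, 68, 63, 67, 71, 48, 104, 104, 111], [116, 119, 117, 114, 116, 87, 124, 120, 149, 173, 102, 49, 106, 101, 113]]
side [442, -6, 48] 11 [296.5 211.6] [441.1  -6.8  49. ]
side [637, -191, 48] 8 [267.9 128.9] [ 635.  -191.5   49. ]
side [492, -51, 48] 8 [287.  187.5] [493.9 -53.9  49. ]
side [494, 41, 48] 12 [263.5 217.5] [490.8  42.   49. ]
side [368, 10, 48] 11 [324.2 231.2] [367.2   7.4  49. ]
```

Run:
```python
from fit import *
p=fit("pill",{"scene":172,"side":145},lambda x,y,a:[(box(x,y,a,32,126,26,26),255)],(433,161),45)
t=np.linspace(0,2*np.pi,40)
ring=lambda x,y,a:[(np.c_[x+25*np.cos(t),y+25*np.sin(t),24+0*t],255),(np.c_[x+13.5*np.cos(t),y+13.5*np.sin(t),24+0*t],0)]
fit("tape",{"scene":172,"side":145},ring,(432,-141),25,angs=[0])
import fit as F
def mk(I,k):
    hsv=cv2.cvtColor(I["color"],cv2.COLOR_RGB2HSV).astype(int)
    br=(hsv[...,1]>85)&(hsv[...,0]<25); return (br|(I["color"].min(2)>k)).astype(float)
F.maskf=mk
fit("eraser",{"scene":160,"side":135},lambda x,y,a:[(box(x,y,a,24,56,0,16),255)],(637,174),26)
```

```text
pill ('scene',) [433.8 162.2] deg 12.9 cost 0.362
pill ('side',) [434.3 159.3] deg 13.1 cost 0.368
pill ('scene', 'side') [434.3 160.3] deg 13.0 cost 0.753
tape ('scene',) [ 433.  -138.9] deg -4.5 cost 0.175
tape ('side',) [ 432.4 -139.5] deg 2.7 cost 0.254
tape ('scene', 'side') [ 432.5 -139.4] deg -0.6 cost 0.44
eraser ('scene',) [636.3 175.1] deg 33.2 cost 0.386
eraser ('side',) [641.5 167.5] deg 39.4 cost 0.392
eraser ('scene', 'side') [636.4 174.4] deg 37.6 cost 0.827
```

```bash
cat > ov.py <<'E'
from fit import *
def ov(n,items,c,w,h,s,out):
    I=ims[n]; x,y=c; a=cv2.cvtColor(cv2.resize(I["color"][y-h:y+h,x-w:x+w],None,fx=s,fy=s,interpolation=cv2.INTER_CUBIC),cv2.COLOR_RGB2BGR)
    for P in items:
        q=(cv2.convexHull(proj(I,P).astype(np.float32)).reshape(-1,2)-[x-w-.5,y-h-.5])*s
        cv2.polylines(a,[q.round().astype(np.int32)],True,(255,0,255),1)
    return a
E
python3 - <<'E'
from ov import *
it=lambda e:[box(434,160.8,np.radians(13),32,126,26,26),box(*e,24,56,0,16)]
e=(637,174,np.radians(37))
A=[ov("scene",it(e),(332,243),40,30,5,""),ov("scene",it(e),(292,309),40,30,5,""),ov("side",it(e),(255,281),40,30,5,""),ov("side",it(e),(170,244),40,30,5,"")]
cv2.imwrite("pics/o1.png",np.vstack([np.hstack(A[:2]),np.hstack(A[2:])]))
E
```

```text
(no output)
```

View pics/o1.png

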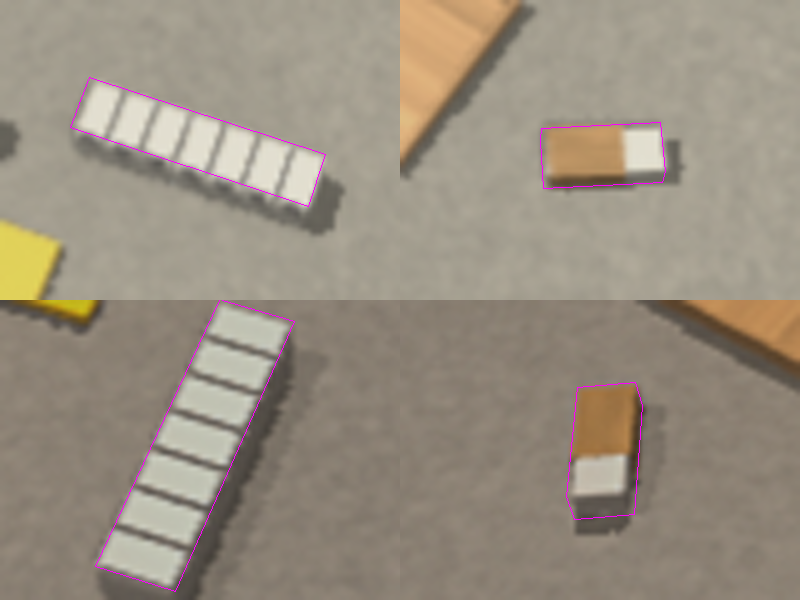

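Run:
```python
from ov import *
A=[]
for e in [(637,177,np.radians(33)),(637,176.5,np.radians(30))]:
  for n,c in(("scene",(292,309)),("side",(170,244))):
    A.append(ov(n,[box(*e,24,56,16,16),box(*e,24,56,0,0)],c,40,30,5,""))
cv2.imwrite("pics/o2.png",np.vstack([np.hstack(A[:2]),np.hstack(A[2:])]))
o=readout.get_obs();from scipy.spatial.transform import Rotation as R;print(R.from_rotvec(o["orientation"]).as_matrix().round(3),o["t"])
```

```text
[[ 0.     0.436 -0.9  ]
 [-0.    -0.9   -0.436]
 [-1.     0.     0.   ]] 1.6
```

View pics/o2.png

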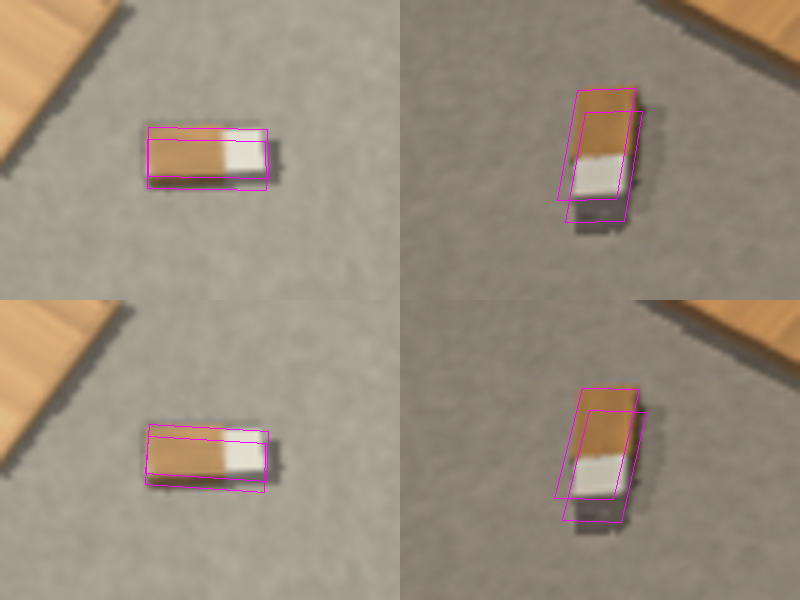

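Emit:
apply_moves(commands=[[[0.3627, 0.3718, -0.06, 0.981], [0.3627, 0.3718, -0.06, 0.981], [0.3627, 0.3718, -0.06, 0.981], [0.3627, 0.3718, -0.06, 0.981], [0.3627, 0.3718, -0.06, 0.981], [0.3627, 0.3718, -0.06, 0.981], [0.3627, 0.3718, -0.06, 0.981], [0.3627, 0.3718, -0.06, 0.981]]], gripper=0.05)

```text
t: 2.6
ee_pos: [620.5, -205.4, 347.2]
orientation: [1.311, 1.14, -1.311]
ft_force: [-0.1, -0.4, 0.4]
width: 50.2
```

Run:
```python
from h import *
I=ims=np.load("scene.npy",allow_pickle=True).item()
print(unproj(I,[[155,305],[215,345],[300,400],[70,400],[90,375]],0).round(), unproj(I,[[155,305],[300,400]],60).round())
```

```text
[[ 809. -103.    0.]
 [ 803.   74.    0.]
 [ 794.  296.    0.]
 [1075. -109.    0.]
 [1012. -112.    0.]] [[818. -76.  60.]
 [804. 298.  60.]]
```

Emit:
apply_moves(commands=[[[0.0145, 0.0147, -0.03, 0], [0.0145, 0.0147, -0.03, 0], [0.0145, 0.0147, -0.03, 0]]])

```text
t: 2.98
ee_pos: [633.3, -192.9, 317.8]
orientation: [1.311, 1.14, -1.311]
ft_force: [-1.1, -0.4, -0.1]
width: 50.1
```

```bash
cat > st.py <<'E'
from h import *
from scipy.spatial.transform import Rotation as R
o=readout.get_obs();r=R.from_rotvec(o["orientation"]).as_matrix()
print("t",round(o["t"],2),"ee",o["ee_pos"].round(1),"psi",np.degrees(np.arctan2(r[1,1],r[0,1])).round(1),"tilt",r[:,0].round(3),"w",round(o["width"],1),"F",np.round(o["ft_force"],1))
E
cat > wr.py <<'E'
import sys
from st import *
n=sys.argv[1]; im=viewer.get_image("wrist"); save(im,n+".png"); np.save(n+".npy",im,allow_pickle=True)
E
python3 wr.py w1
```

```text
t 2.98 ee [ 633.3 -192.9  317.8] psi -8.0 tilt [-0. -0. -1.] w 50.1 F [-1.1 -0.4 -0.1]
```

View pics/w1.png

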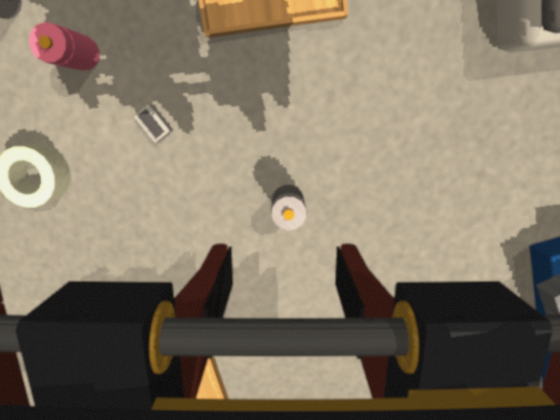

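```bash
python3 - <<'E'
from h import *
im=np.load("w1.npy",allow_pickle=True).item()
print(unproj(im,[[288.5,214]],50.),unproj(im,[[289,213]],47.))
print(unproj(im,[[44,43]],50.)) # pink
print(proj(im,[[635,-191,50]]), proj(im,[[432.6,-139.3,24]]))
E
python3 st.py
```

```text
[[ 637.01670001 -191.09374203   50.        ]] [[ 637.39622445 -191.24153267   47.        ]]
[[495.32517773 -54.67922998  50.        ]]
[[285.67025875 214.25406946]] [[ 21.39386206 176.96219577]]
t 3.02 ee [ 633.3 -193.3  318.2] psi -8.0 tilt [ 0.001 -0.    -1.   ] w 50.0 F [-0.1 -0.8 -0. ]
```

Emit:
apply_moves(commands=[[[0.0025, 0.002, -0.06, 0], [0.0025, 0.002, -0.06, 0], [0.0025, 0.002, -0.06, 0], [0.0025, 0.002, -0.06, 0]]])

```text
t: 3.52
ee_pos: [636.8, -191.0, 260.0]
orientation: [1.312, 1.136, -1.309]
ft_force: [0.1, 0.5, -0.1]
width: 50.1
```

```bash
python3 st.py
```

```text
t 3.52 ee [ 636.8 -191.   260. ] psi -8.0 tilt [ 0.004 -0.001 -1.   ] w 50.1 F [ 0.1  0.5 -0.1]
```

Emit:
apply_moves(commands=[[[0, 0, -0.04, 0], [0, 0, -0.058, 0], [0, 0, -0.058, 0], [0, 0, -0.058, 0]]])

```text
t: 4.03
ee_pos: [636.7, -190.5, 200.5]
orientation: [1.311, 1.139, -1.31]
ft_force: [0.2, 0.3, 0.0]
width: 50.0
```

Emit:
apply_moves(commands=[[[0, 0, 0, 0], [0, 0, 0, 0], [0, 0, 0, 0], [0, 0, 0, 0], [0, 0, 0, 0], [0, 0, 0, 0]]], gripper=0.01)

```text
t: 4.78
ee_pos: [636.4, -190.3, 199.8]
orientation: [1.311, 1.14, -1.31]
ft_force: [-0.5, -0.1, 5.5]
width: 25.6
```

```bash
python3 st.py
```

```text
t 4.78 ee [ 636.4 -190.3  199.8] psi -8.0 tilt [ 0.001 -0.    -1.   ] w 25.6 F [-0.5 -0.1  5.5]
```

Emit:
apply_moves(commands=[[[0, 0, 0.06, 0], [0, 0, 0.12, 0], [-0.015, 0.06, 0.12, 0], [-0.03, 0.12, 0.12, 0], [-0.045, 0.18, 0.12, 0], [-0.06, 0.24, 0.12, 0], [-0.075, 0.3, 0.12, 0], [-0.087, 0.36, 0.12, 0]]])

```text
t: 5.78
ee_pos: [548.2, 171.4, 319.0]
orientation: [1.31, 1.14, -1.312]
ft_force: [0.7, -0.7, -0.5]
width: 25.6
```

```bash
python3 st.py
```

```text
t 5.78 ee [548.2 171.4 319. ] psi -8.0 tilt [-0.001 -0.    -1.   ] w 25.6 F [ 0.7 -0.7 -0.5]
```

Emit:
apply_moves(commands=[[[-0.0145, 0.06, 0, 0], [-0.029, 0.12, 0, 0], [-0.0435, 0.18, -0.02, 0], [-0.048, 0.203, -0.04, 0], [-0.048, 0.203, -0.05, 0], [-0.048, 0.203, -0.05, 0]]])

```text
t: 6.52
ee_pos: [500.9, 371.8, 268.2]
orientation: [1.309, 1.14, -1.313]
ft_force: [-0.3, -0.4, -1.0]
width: 25.6
```

```bash
python3 wr.py w2
python3 - <<'E'
from h import *
im=viewer.get_image("scene"); np.save("s2.npy",im,allow_pickle=True); 
a=im["color"][210:340,300:470]; cv2.imwrite("pics/s2.png",cv2.cvtColor(cv2.resize(a,None,fx=4,fy=4,interpolation=cv2.INTER_CUBIC),cv2.COLOR_RGB2BGR))
E
```

```text
t 6.53 ee [500.9 371.8 268.2] psi -8.0 tilt [-0.002 -0.002 -1.   ] w 25.6 F [-0.3 -0.4 -1. ]
```

View pics/w2.png

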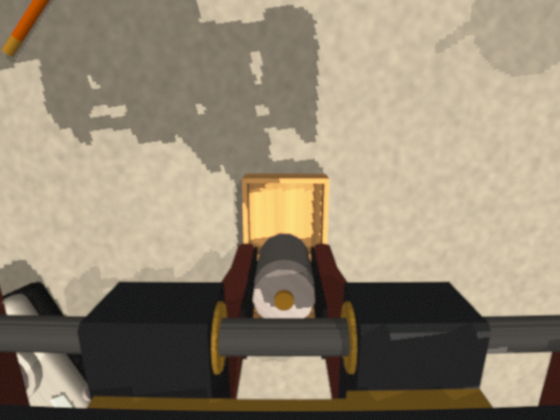

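View pics/s2.png

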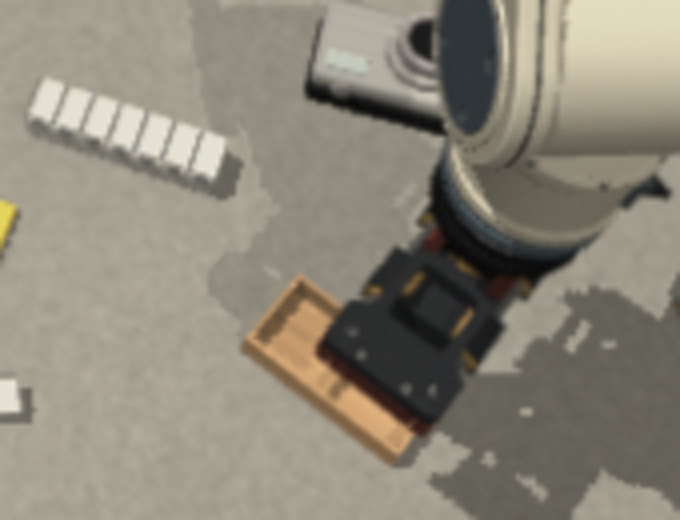

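```bash
python3 - <<'E'
from h import *
im=np.load("w2.npy",allow_pickle=True).item()
P=unproj(im,[[243,176],[329,176]],20.);print(P)
m=P[:2,:2].mean(0); d=P[1,:2]-P[0,:2];print(np.linalg.norm(d),np.degrees(np.arctan2(d[1],d[0])))
n=np.array([d[1],-d[0]])/np.linalg.norm(d); print(m+n*28.,m+n*(54.5-26.5+53))
E
python3 st.py
```

```text
[[479.3436695  407.5836043   20.        ]
 [533.57043861 399.99967748  20.        ]]
54.75452888928355 -7.961505591654325
[502.57883695 376.06152311] [495.23792599 323.5723716 ]
t 6.62 ee [501.7 371.6 269.6] psi -8.0 tilt [-0. -0. -1.] w 25.6 F [ 1.2 -0.3 -0.8]
```

Emit:
apply_moves(commands=[[[0, 0.002, -0.02, 0], [0, 0.002, -0.04, 0], [0, 0.002, -0.04, 0], [0, 0.002, -0.04, 0]]])

```text
t: 7.12
ee_pos: [501.2, 374.6, 229.0]
orientation: [1.31, 1.14, -1.311]
ft_force: [0.1, -0.0, 0.0]
width: 25.5
```

```bash
python3 st.py
```

```text
t 7.12 ee [501.2 374.6 229. ] psi -8.0 tilt [-0. -0. -1.] w 25.5 F [ 0.1 -0.   0. ]
```

Centred; lower to the floor, checking contact, then release.

Emit:
apply_moves(commands=[[[0, 0.0005, -0.015, 0], [0, 0.0005, -0.0255, 0], [0, 0.0005, -0.0255, 0], [0, 0.0005, -0.0255, 0]]])

```text
t: 7.62
ee_pos: [501.1, 375.2, 203.7]
orientation: [1.31, 1.14, -1.311]
ft_force: [0.3, 0.1, 0.3]
width: 25.5
```

Emit:
apply_moves(commands=[[[0, 0, 0, 0], [0, 0, 0, 0], [0, 0, 0, 0], [0, 0, 0, 0], [0, 0, 0.02, 0], [0, 0, 0.06, 0], [0, 0, 0.12, 0], [0, 0, 0.12, 0]]], gripper=0.046)

```text
t: 8.62
ee_pos: [502.6, 376.3, 330.4]
orientation: [1.32, 1.139, -1.301]
ft_force: [0.8, 0.5, -0.4]
width: 45.9
```

```bash
python3 st.py; python3 wr.py w3
```

```text
t 8.62 ee [502.6 376.3 330.4] psi -8.0 tilt [ 0.009  0.006 -1.   ] w 45.9 F [ 0.8  0.5 -0.4]
t 8.62 ee [502.6 376.3 330.4] psi -8.0 tilt [ 0.009  0.006 -1.   ] w 45.9 F [ 0.8  0.5 -0.4]
```

View pics/w3.png

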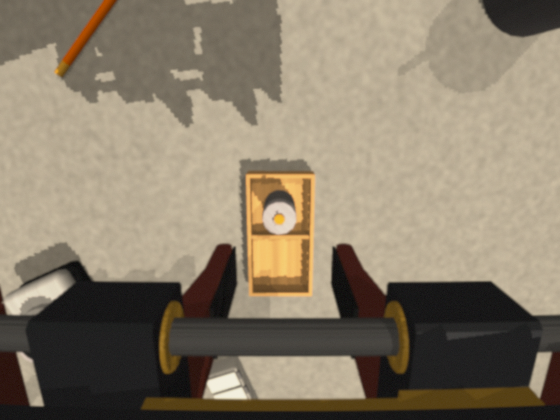

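Emit:
apply_moves(commands=[[[-0.0095, -0.06, 0, 0], [-0.019, -0.12, 0, 0], [-0.0285, -0.18, 0, 0], [-0.038, -0.24, 0, 0], [-0.0475, -0.3, 0, 0], [-0.057, -0.36, -0.01, 0], [-0.06, -0.3815, -0.02, 0], [-0.06, -0.3815, -0.02, 0]]], gripper=0.05)

```text
t: 9.68
ee_pos: [440.2, -7.5, 302.9]
orientation: [1.312, 1.141, -1.315]
ft_force: [-0.3, 0.8, -0.0]
width: 50.1
```

```bash
python3 st.py; python3 wr.py w4;python3 st.py
```

```text
t 9.68 ee [440.2  -7.5 302.9] psi -8.1 tilt [-0.003  0.    -1.   ] w 50.1 F [-0.3  0.8 -0. ]
t 9.68 ee [440.2  -7.5 302.9] psi -8.1 tilt [-0.003  0.    -1.   ] w 50.1 F [-0.3  0.8 -0. ]
t 9.72 ee [440.7  -6.6 303.3] psi -8.1 tilt [-0.002  0.    -1.   ] w 50.1 F [-0.5  0.8 -0.5]
```

View pics/w4.png

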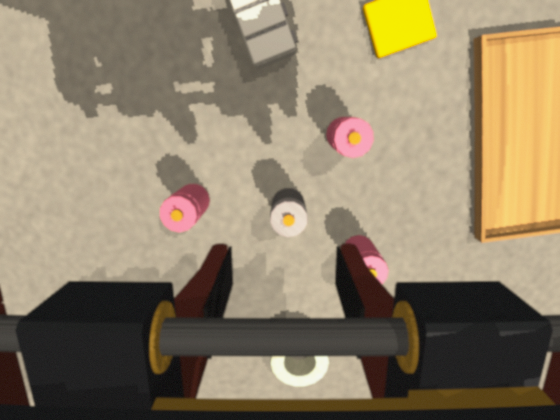

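Run:
```python
from h import *
im=np.load("w4.npy",allow_pickle=True).item()
print(unproj(im,[[288.5,220],[353,137],[177,215],[372,272]],50.))
```

```text
[[442.99930493  -5.56007837  50.        ]
 [491.02891013  42.94367848  50.        ]
 [369.33862987   8.43916765  50.        ]
 [495.65828571 -51.47357867  50.        ]]
```

Emit:
apply_moves(commands=[[[0.001, 0.0, -0.03, 0], [0.001, 0.0, -0.05, 0], [0.001, 0.0, -0.05, 0], [0.001, 0.0, -0.05, 0]]])

```text
t: 10.22
ee_pos: [442.5, -5.6, 254.3]
orientation: [1.31, 1.141, -1.31]
ft_force: [-0.3, 0.8, -0.8]
width: 49.8
```

```bash
python3 st.py
```

```text
t 10.22 ee [442.5  -5.6 254.3] psi -7.9 tilt [ 0.  0. -1.] w 49.8 F [-0.3  0.8 -0.8]
```

Emit:
apply_moves(commands=[[[0, 0, -0.04, 0], [0, 0, -0.053, 0], [0, 0, -0.053, 0], [0, 0, -0.053, 0]]])

```text
t: 10.72
ee_pos: [442.6, -6.3, 201.7]
orientation: [1.311, 1.139, -1.31]
ft_force: [-0.1, -0.5, -0.9]
width: 50.0
```

Emit:
apply_moves(commands=[[[0, 0, 0, 0], [0, 0, 0, 0], [0, 0, 0, 0], [0, 0, 0, 0], [0, 0, 0, 0], [0, 0, 0, 0]]], gripper=0.01)

```text
t: 11.48
ee_pos: [442.4, -6.3, 201.1]
orientation: [1.311, 1.14, -1.31]
ft_force: [-0.3, 0.2, 6.9]
width: 25.6
```

```bash
python3 st.py
```

```text
t 11.47 ee [442.4  -6.3 201.1] psi -8.0 tilt [ 0.001 -0.    -1.   ] w 25.6 F [-0.3  0.2  6.9]
```

Emit:
apply_moves(commands=[[[0, 0, 0.05, 0], [0, 0, 0.11, 0], [0.008, 0.05, 0.11, 0], [0.017, 0.11, 0.11, 0], [0.026, 0.17, 0.11, 0], [0.035, 0.23, 0.11, 0], [0.044, 0.285, 0.11, 0], [0.0518, 0.329, 0.11, 0]]])

```text
t: 12.48
ee_pos: [493.7, 325.0, 310.4]
orientation: [1.31, 1.141, -1.31]
ft_force: [0.7, -0.8, -0.5]
width: 25.5
```

Emit:
apply_moves(commands=[[[0, 0, -0.03, 0], [0, 0, -0.05, 0], [0, 0, -0.05, 0], [0, 0, -0.05, 0]]])

```text
t: 12.98
ee_pos: [494.2, 322.2, 261.2]
orientation: [1.312, 1.14, -1.311]
ft_force: [-0.1, 0.4, -0.3]
width: 25.3
```

```bash
python3 wr.py w5
```

```text
t 12.97 ee [494.2 322.2 261.2] psi -8.0 tilt [ 0.  0. -1.] w 25.3 F [-0.1  0.4 -0.3]
```

View pics/w5.png

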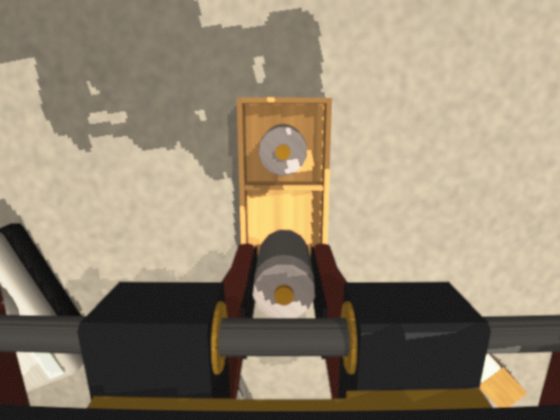

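Emit:
apply_moves(commands=[[[0, 0, -0.03, 0], [0, 0, -0.05, 0], [0, 0, -0.0565, 0], [0, 0, -0.0565, 0], [0, 0, -0.0565, 0]]])

```text
t: 13.65
ee_pos: [494.2, 322.8, 204.8]
orientation: [1.312, 1.14, -1.31]
ft_force: [1.0, -0.4, -1.4]
width: 25.6
```

Emit:
apply_moves(commands=[[[0, 0, 0, 0], [0, 0, 0, 0], [0, 0, 0, 0], [0, 0, 0, 0], [0, 0, 0.02, 0], [0, 0, 0.06, 0], [0, 0, 0.12, 0], [0, 0, 0.12, 0]]], gripper=0.046)

```text
t: 14.65
ee_pos: [495.4, 323.6, 330.5]
orientation: [1.319, 1.139, -1.302]
ft_force: [-0.1, 0.3, -0.0]
width: 46.1
```

```bash
python3 wr.py w6
```

```text
t 14.65 ee [495.4 323.6 330.5] psi -8.0 tilt [ 0.009  0.006 -1.   ] w 46.1 F [-0.1  0.3 -0. ]
```

View pics/w6.png

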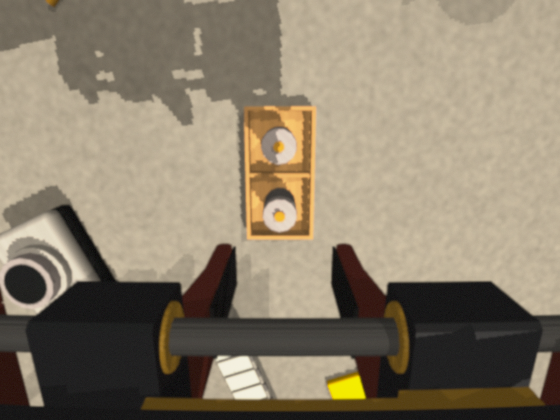

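Emit:
apply_moves(commands=[[[-0.02, -0.05, 0, 0.1], [-0.04, -0.1, 0, 0.25], [-0.06, -0.15, -0.01, 0.3665], [-0.0605, -0.162, -0.02, 0.3665], [-0.0605, -0.162, -0.02, 0.3665], [-0.0605, -0.162, -0.02, 0.3665]]], gripper=0.06)

```text
t: 15.45
ee_pos: [434.4, 161.6, 304.4]
orientation: [1.041, 1.308, -1.04]
ft_force: [-0.2, -0.6, -0.4]
width: 60.3
```

```bash
python3 wr.py w7
```

```text
t 15.45 ee [434.4 161.6 304.4] psi 13.0 tilt [ 0.001  0.    -1.   ] w 60.3 F [-0.2 -0.6 -0.4]
```

View pics/w7.png

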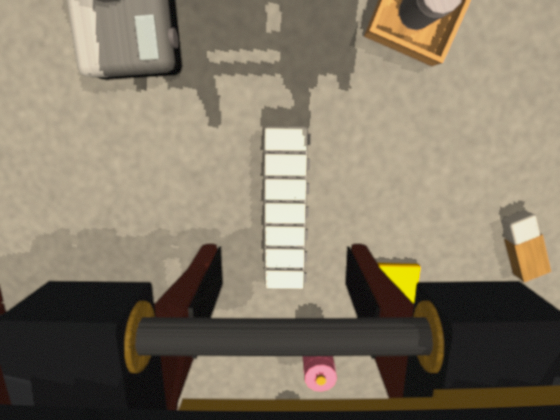

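Run:
```python
from h import *
im=np.load("w7.npy",allow_pickle=True).item()
P=unproj(im,[[265,127],[306,127],[304,289],[266,289]],26.)[:,:2]
print(P,P.mean(0)); d=P[0]+P[1]-P[2]-P[3];print(np.degrees(np.arctan2(-d[0],d[1])),np.linalg.norm(d)/2)
```

```text
[[407.98314231 219.6337181 ]
 [435.84968147 226.06901442]
 [464.22061991 105.05276452]
 [435.07673331  98.33455019]] [435.78254425 162.27251181]
12.892561112330668 124.29106538300893
```

Emit:
apply_moves(commands=[[[0.0005, 0, -0.05, 0], [0.0005, 0, -0.09, 0], [0.0005, 0, -0.11, 0], [0.0005, 0, -0.11, 0], [0.0005, 0, -0.11, 0]]])

```text
t: 16.12
ee_pos: [434.5, 161.4, 194.9]
orientation: [1.04, 1.308, -1.039]
ft_force: [-0.6, -0.1, 0.7]
width: 60.2
```

Emit:
apply_moves(commands=[[[0, 0, 0, 0], [0, 0, 0, 0], [0, 0, 0, 0], [0, 0, 0, 0], [0, 0, 0, 0], [0, 0, 0, 0]]], gripper=0.01)

```text
t: 16.88
ee_pos: [434.2, 160.8, 194.8]
orientation: [1.041, 1.308, -1.039]
ft_force: [-0.2, -0.0, 6.3]
width: 31.3
```

```bash
python3 st.py
```

```text
t 16.88 ee [434.2 160.8 194.8] psi 13.0 tilt [ 0.001  0.    -1.   ] w 31.3 F [-0.2 -0.   6.3]
```

Emit:
apply_moves(commands=[[[0, 0, 0.05, 0], [0, 0, 0.11, 0], [0.008, -0.055, 0.13, -0.02], [0.017, -0.115, 0.13, -0.05], [0.026, -0.175, 0.13, -0.09], [0.035, -0.235, 0.13, -0.13], [0.044, -0.295, 0.13, -0.13], [0.053, -0.355, 0.13, -0.13]]])

```text
t: 17.88
ee_pos: [486.7, -196.4, 324.2]
orientation: [1.137, 1.254, -1.137]
ft_force: [0.9, 0.4, -1.3]
width: 31.7
```

Emit:
apply_moves(commands=[[[0.008, -0.055, 0, 0], [0.017, -0.115, 0, 0], [0.026, -0.175, 0, 0], [0.0286, -0.195, -0.02, 0], [0.0286, -0.195, -0.04, 0], [0.0286, -0.195, -0.04, 0], [0.0286, -0.195, -0.04, 0]]])

```text
t: 18.75
ee_pos: [515.7, -388.1, 284.4]
orientation: [1.136, 1.255, -1.136]
ft_force: [-0.0, -0.1, -0.4]
width: 32.3
```

```bash
python3 wr.py w8
python3 - <<'E'
from h import *
im=viewer.get_image("side"); np.save("s8.npy",im,allow_pickle=True)
a=im["color"][50:170,270:430]; cv2.imwrite("pics/s8.png",cv2.cvtColor(cv2.resize(a,None,fx=4.5,fy=4.5,interpolation=cv2.INTER_CUBIC),cv2.COLOR_RGB2BGR))
E
```

```text
t 18.75 ee [ 515.7 -388.1  284.4] psi 5.7 tilt [-0.001  0.001 -1.   ] w 32.3 F [-0.  -0.1 -0.4]
```

View pics/w8.png

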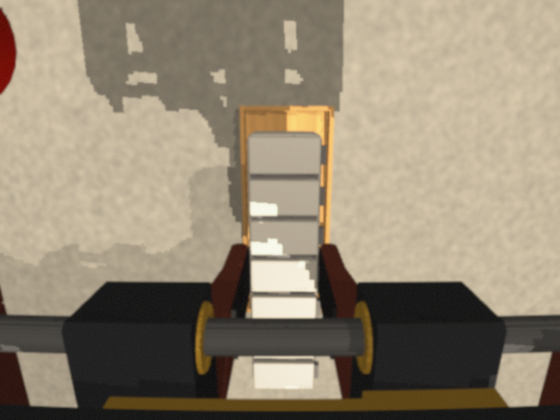

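View pics/s8.png

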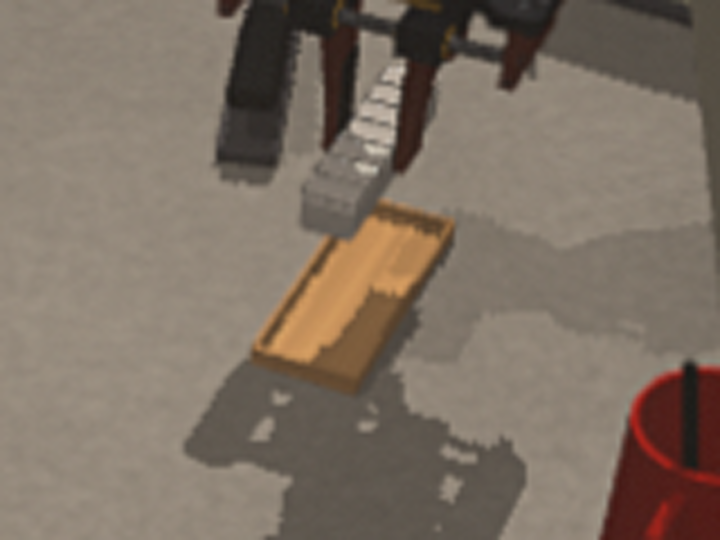

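```bash
python3 - <<'E'
from h import *
im=np.load("w8.npy",allow_pickle=True).item()
P=unproj(im,[[239,106],[332,106]],12.)[:,:2]; m=P.mean(0); d=P[1]-P[0]
print(P,np.linalg.norm(d),np.degrees(np.arctan2(d[1],d[0]))); n=np.array([d[1],-d[0]])/np.linalg.norm(d); print("tray ctr",m+n*78)
Q=unproj(im,[[248,134],[321,134]],90+26.)[:,:2]; print("pill end",Q,Q.mean(0)+n*63)
E
python3 st.py
```

```text
[[ 478.20461041 -314.70667415]
 [ 540.47648391 -308.54846795]] 62.575632091474766 5.647745748909244
tray ctr [ 517.01669948 -389.24893851]
pill end [[ 495.23165765 -326.1431294 ]
 [ 524.42371772 -323.25695149]] [ 516.02765686 -387.39422185]
t 18.85 ee [ 516.  -388.4  285.1] psi 5.7 tilt [ 0.001 -0.001 -1.   ] w 31.8 F [ 0.6  0.2 -1.2]
```

Emit:
apply_moves(commands=[[[0.0005, -0.001, -0.04, 0], [0.0005, -0.001, -0.07, 0], [0.0005, -0.001, -0.0865, 0], [0.0005, -0.001, -0.0865, 0], [0.0005, -0.001, -0.0865, 0]]])

```text
t: 19.48
ee_pos: [516.5, -390.4, 198.6]
orientation: [1.137, 1.252, -1.137]
ft_force: [-0.3, 0.4, 0.1]
width: 32.2
```

```bash
python3 st.py
```

```text
t 19.48 ee [ 516.5 -390.4  198.6] psi 5.6 tilt [ 0.001 -0.001 -1.   ] w 32.2 F [-0.3  0.4  0.1]
```

Emit:
apply_moves(commands=[[[0, 0, 0, 0], [0, 0, 0, 0], [0, 0, 0, 0], [0, 0, 0, 0], [0, 0, 0.03, 0], [0, 0, 0.09, 0], [0, 0, 0.12, 0], [0, 0, 0.12, 0]]], gripper=0.05)

```text
t: 20.48
ee_pos: [516.8, -390.8, 320.8]
orientation: [1.136, 1.248, -1.136]
ft_force: [0.5, 0.7, 0.6]
width: 50.1
```

```bash
python3 wr.py w9
python3 - <<'E'
from h import *
im=viewer.get_image("side")
a=im["color"][50:170,270:430]; cv2.imwrite("pics/s9.png",cv2.cvtColor(cv2.resize(a,None,fx=4.5,fy=4.5,interpolation=cv2.INTER_CUBIC),cv2.COLOR_RGB2BGR))
E
```

```text
t 20.48 ee [ 516.8 -390.8  320.8] psi 5.6 tilt [ 0.004 -0.003 -1.   ] w 50.1 F [0.5 0.7 0.6]
```

View pics/s9.png

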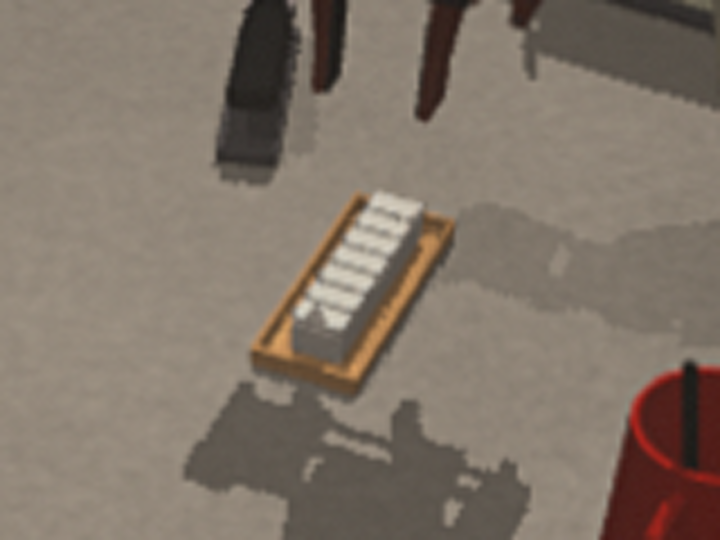

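View pics/w9.png

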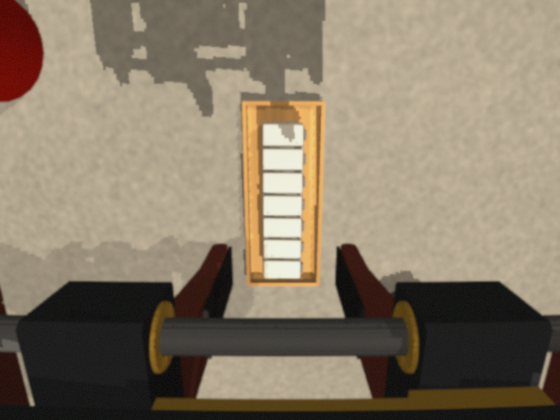

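Emit:
apply_moves(commands=[[[-0.02, 0.055, 0, -0.04], [-0.04, 0.115, 0, -0.08], [-0.06, 0.175, 0, -0.115], [-0.08, 0.235, -0.005, -0.115], [-0.084, 0.251, -0.015, -0.115], [-0.084, 0.251, -0.015, -0.115], [-0.084, 0.251, -0.015, -0.115]]], gripper=0.08)

```text
t: 21.45
ee_pos: [433.0, -140.4, 302.6]
orientation: [1.222, 1.2, -1.222]
ft_force: [-0.7, -0.7, 0.1]
width: 80.2
```

```bash
python3 wr.py w10
```

```text
t 21.45 ee [ 433.  -140.4  302.6] psi -1.0 tilt [ 0. -0. -1.] w 80.2 F [-0.7 -0.7  0.1]
```

View pics/w10.png

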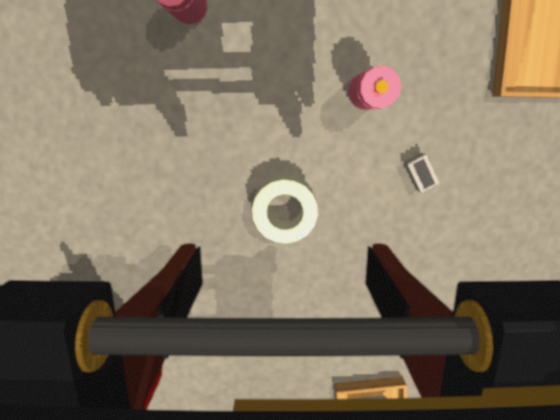

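```bash
python3 - <<'E'
from h import *
im=np.load("w10.npy",allow_pickle=True).item()
print(unproj(im,[[285,211]],24.))
E
python3 st.py
```

```text
[[ 434.16894163 -138.80796702   24.        ]]
t 21.5 ee [ 433.  -140.6  302.7] psi -1.1 tilt [ 0.001 -0.    -1.   ] w 80.3 F [-0.2 -0.2  0.8]
```

Emit:
apply_moves(commands=[[[0.0005, 0.001, -0.05, 0], [0.0005, 0.001, -0.09, 0], [0.0005, 0.001, -0.1085, 0], [0.0005, 0.001, -0.1085, 0], [0.0005, 0.001, -0.1085, 0]]])

```text
t: 22.12
ee_pos: [433.2, -139.1, 194.8]
orientation: [1.223, 1.199, -1.222]
ft_force: [0.6, -0.5, -0.0]
width: 80.0
```

Emit:
apply_moves(commands=[[[0, 0, 0, 0], [0, 0, 0, 0], [0, 0, 0, 0], [0, 0, 0, 0], [0, 0, 0, 0], [0, 0, 0, 0]]], gripper=0.03)

```text
t: 22.88
ee_pos: [432.7, -138.3, 194.7]
orientation: [1.222, 1.2, -1.222]
ft_force: [-0.6, 0.1, 6.0]
width: 49.6
```

```bash
python3 st.py
```

```text
t 22.88 ee [ 432.7 -138.3  194.7] psi -1.0 tilt [ 0.001 -0.    -1.   ] w 49.6 F [-0.6  0.1  6. ]
```

Emit:
apply_moves(commands=[[[0, 0, 0.05, 0], [0, 0, 0.1, 0], [0.04, 0.02, 0.12, 0], [0.09, 0.05, 0.12, 0], [0.14, 0.08, 0.12, 0], [0.19, 0.11, 0.12, 0], [0.212, 0.12, 0.1, 0], [0.212, 0.12, 0.07, 0]]])

```text
t: 23.88
ee_pos: [646.4, -17.0, 264.2]
orientation: [1.222, 1.199, -1.218]
ft_force: [-0.5, -0.7, -0.9]
width: 49.5
```

```bash
python3 wr.py w11
```

```text
t 23.88 ee [646.4 -17.  264.2] psi -0.9 tilt [ 0.003 -0.    -1.   ] w 49.5 F [-0.5 -0.7 -0.9]
```

View pics/w11.png

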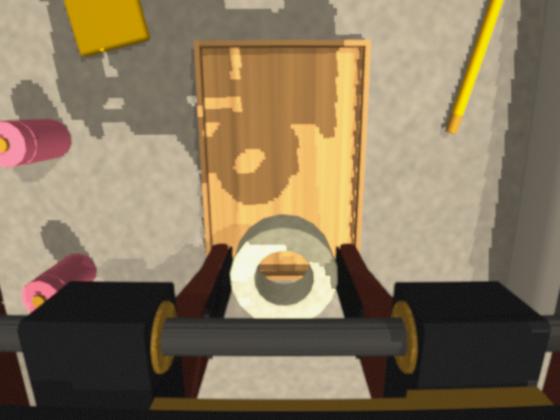

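```bash
python3 - <<'E'
from h import *
im=np.load("w11.npy",allow_pickle=True).item()
P=unproj(im,[[195,42],[370,41]],12.)[:,:2]; m=P.mean(0); d=P[1]-P[0]
n=np.array([d[1],-d[0]])/np.linalg.norm(d); print(P,np.linalg.norm(d),np.degrees(np.arctan2(d[1],d[0])),"ctr",m+n*78)
print(unproj(im,[[283,265],[283,272],[285,280]],12))
c=m+n*78; print(proj(im,[[*(m+n*156),12],[*(m+n*153),12]]))
E
python3 st.py
```

```text
[[596.14700387  97.1731061 ]
 [700.63812381  96.10265141]] 104.49660290856032 -0.5869435617968838 ctr [647.5935382   18.64197144]
[[646.32740946 -46.96462581  12.        ]
 [646.24064159 -52.24389898  12.        ]
 [647.54334506 -58.37971126  12.        ]]
[[283.95475593 281.28141494]
 [283.93136547 277.3777203 ]]
t 23.93 ee [643.7 -17.4 259.5] psi -0.9 tilt [-0.005  0.    -1.   ] w 49.2 F [-1.7 -0.2 -3.2]
```

Emit:
apply_moves(commands=[[[0.001, 0, -0.02, 0], [0.001, 0, -0.04, 0], [0.001, 0, -0.05, 0], [0.001, 0, -0.05, 0]]])

```text
t: 24.42
ee_pos: [645.2, -18.5, 213.6]
orientation: [1.222, 1.202, -1.223]
ft_force: [0.5, 0.6, -0.9]
width: 49.4
```

```bash
python3 st.py
```

```text
t 24.43 ee [645.2 -18.5 213.6] psi -1.0 tilt [-0.001  0.    -1.   ] w 49.4 F [ 0.5  0.6 -0.9]
```

Emit:
apply_moves(commands=[[[0, 0, -0.01, 0], [0, 0, -0.0155, 0], [0, 0, -0.0155, 0], [0, 0, -0.0155, 0]]])

```text
t: 24.92
ee_pos: [645.7, -18.3, 199.0]
orientation: [1.222, 1.201, -1.222]
ft_force: [-0.4, 1.0, 0.1]
width: 49.5
```

Emit:
apply_moves(commands=[[[0, 0, 0, 0], [0, 0, 0, 0], [0, 0, 0, 0], [0, 0, 0, 0], [0, 0, 0.03, 0], [0, 0, 0.09, 0], [0, 0, 0.12, 0], [0, 0, 0.12, 0]]], gripper=0.07)

```text
t: 25.92
ee_pos: [646.4, -18.3, 321.8]
orientation: [1.225, 1.197, -1.218]
ft_force: [-0.5, -0.7, 0.1]
width: 69.9
```

```bash
python3 wr.py w12
```

```text
t 25.93 ee [646.4 -18.3 321.8] psi -1.0 tilt [ 0.006 -0.    -1.   ] w 69.9 F [-0.5 -0.7  0.1]
```

View pics/w12.png

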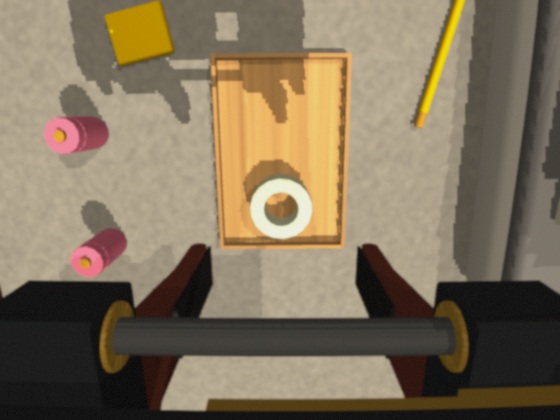

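Emit:
apply_moves(commands=[[[-0.002, 0.05, 0, 0.15], [-0.005, 0.1, 0, 0.3], [-0.007, 0.15, 0, 0.45], [-0.009, 0.194, -0.01, 0.6], [-0.009, 0.194, -0.02, 0.646], [-0.009, 0.194, -0.02, 0.646], [-0.009, 0.194, -0.02, 0.646]]], gripper=0.05)

```text
t: 26.85
ee_pos: [636.4, 175.2, 297.9]
orientation: [0.735, 1.444, -0.737]
ft_force: [0.8, 0.2, 0.2]
width: 50.0
```

```bash
python3 wr.py w13
```

```text
t 26.85 ee [636.4 175.2 297.9] psi 35.9 tilt [-0.002 -0.    -1.   ] w 50.0 F [0.8 0.2 0.2]
```

View pics/w13.png

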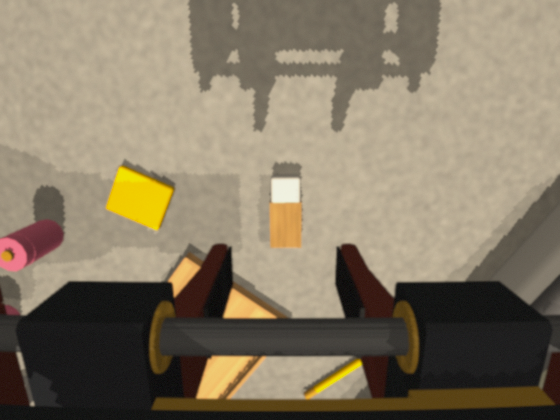

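```bash
python3 - <<'E'
from h import *
im=np.load("w13.npy",allow_pickle=True).item()
a=im["color"][170:255,250:320]; cv2.imwrite("pics/w13c.png",cv2.cvtColor(cv2.resize(a,None,fx=7,fy=7,interpolation=cv2.INTER_CUBIC),cv2.COLOR_RGB2BGR))
P=unproj(im,[[285.5,178],[285,248]],16.)[:,:2]; d=P[0]-P[1];print(P,P.mean(0),np.linalg.norm(d),np.degrees(np.arctan2(-d[0],d[1])))
E
python3 st.py
```

```text
[[622.24858199 196.80737342]
 [653.98712645 152.43276292]] [638.11785422 174.62006817] 54.55677099861137 35.57390723859582
t 26.9 ee [636.6 175.1 298.4] psi 35.9 tilt [-0.001 -0.    -1.   ] w 50.2 F [-0.1 -0.5 -0.1]
```

View pics/w13c.png

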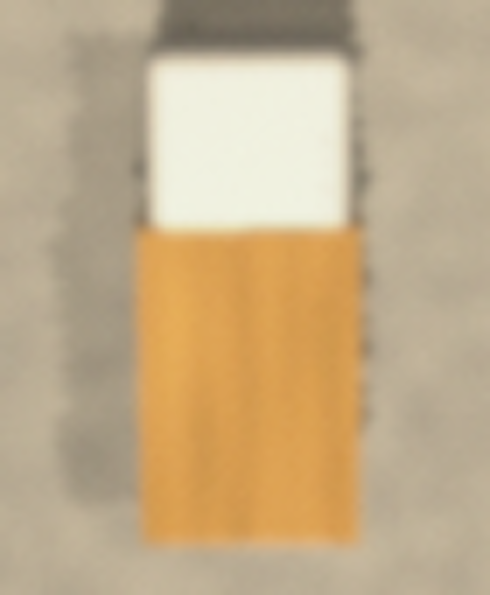

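Emit:
apply_moves(commands=[[[0.003, -0.0035, -0.05, 0], [0.003, -0.0035, -0.09, 0], [0.003, -0.0035, -0.105, 0], [0.003, -0.0035, -0.1125, 0], [0.003, -0.0035, -0.1125, 0], [0.003, -0.0035, -0.1125, 0]]])

```text
t: 27.65
ee_pos: [640.2, 172.4, 187.8]
orientation: [0.736, 1.441, -0.734]
ft_force: [-0.6, -0.3, -0.2]
width: 50.6
```

```bash
python3 st.py
```

```text
t 27.65 ee [640.2 172.4 187.8] psi 36.0 tilt [ 0.002  0.001 -1.   ] w 50.6 F [-0.6 -0.3 -0.2]
```

Emit:
apply_moves(commands=[[[0, 0, -0.001, 0], [0, 0, -0.001, 0], [0, 0, -0.001, 0], [0, 0, -0.001, 0], [0, 0, -0.001, 0], [0, 0, -0.001, 0]]], gripper=0.01)

```text
t: 28.4
ee_pos: [639.6, 172.3, 185.5]
orientation: [0.735, 1.443, -0.735]
ft_force: [-0.5, 0.4, 2.6]
width: 21.7
```

```bash
python3 st.py
```

```text
t 28.4 ee [639.6 172.3 185.5] psi 36.0 tilt [ 0.  0. -1.] w 21.7 F [-0.5  0.4  2.6]
```

Emit:
apply_moves(commands=[[[0, 0, 0.05, 0], [0, 0, 0.09, 0], [0.002, -0.04, 0.09, -0.15], [0.004, -0.08, 0.09, -0.3], [0.006, -0.11, 0.09, -0.45], [0.0075, -0.119, 0.08, -0.6], [0.0075, -0.119, 0.07, -0.646], [0.0075, -0.119, 0.07, -0.646]]])

```text
t: 29.4
ee_pos: [646.6, 52.9, 254.3]
orientation: [1.221, 1.202, -1.224]
ft_force: [0.1, 0.3, -1.2]
width: 22.0
```

```bash
python3 wr.py w14
python3 - <<'E'
from h import *
im=viewer.get_image("side")
a=im["color"][120:270,130:330]; cv2.imwrite("pics/s14.png",cv2.cvtColor(cv2.resize(a,None,fx=3.5,fy=3.5,interpolation=cv2.INTER_CUBIC),cv2.COLOR_RGB2BGR))
E
python3 st.py
```

```text
t 29.4 ee [646.6  52.9 254.3] psi -1.0 tilt [-0.002 -0.    -1.   ] w 22.0 F [ 0.1  0.3 -1.2]
t 29.5 ee [647.1  53.3 255.3] psi -0.9 tilt [-0. -0. -1.] w 21.8 F [-0.4  0.5 -0.3]
```

View pics/w14.png

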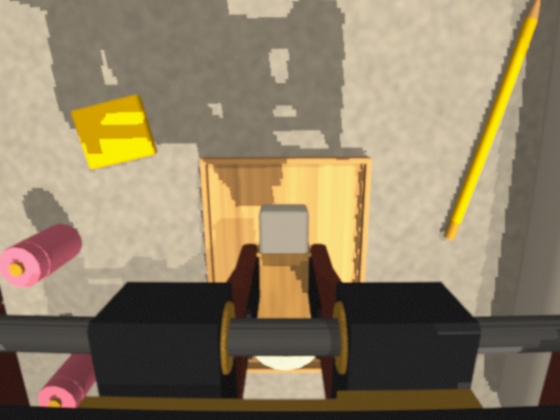

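View pics/s14.png

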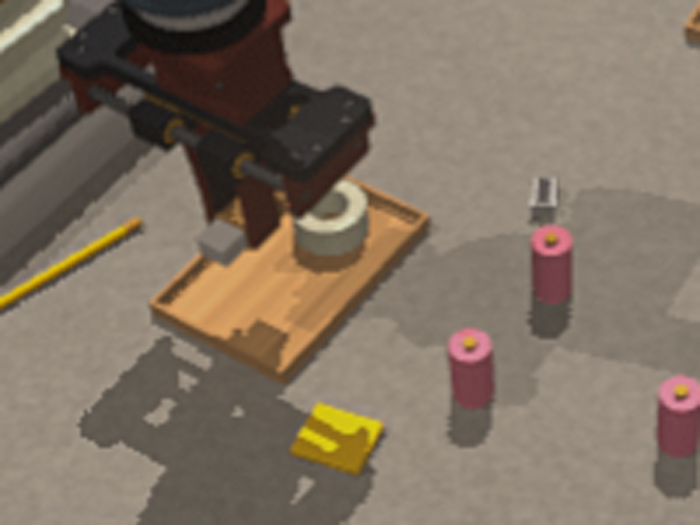

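Emit:
apply_moves(commands=[[[0, 0, -0.03, 0], [0, 0, -0.055, 0], [0, 0, -0.066, 0], [0, 0, -0.066, 0], [0, 0, -0.066, 0]]])

```text
t: 30.12
ee_pos: [647.5, 53.3, 190.1]
orientation: [1.222, 1.2, -1.221]
ft_force: [0.5, 0.2, -0.1]
width: 21.5
```

```bash
python3 st.py
```

```text
t 30.12 ee [647.5  53.3 190.1] psi -1.0 tilt [ 0.001  0.    -1.   ] w 21.5 F [ 0.5  0.2 -0.1]
```

Emit:
apply_moves(commands=[[[0, 0, -0.001, 0], [0, 0, -0.001, 0], [0, 0, -0.001, 0], [0, 0, -0.001, 0], [0, 0, 0.03, 0], [0, 0, 0.09, 0], [0, 0, 0.14, 0], [0, 0, 0.14, 0]]], gripper=0.044)

```text
t: 31.12
ee_pos: [648.5, 53.3, 334.1]
orientation: [1.227, 1.195, -1.215]
ft_force: [-0.2, -0.6, -0.2]
width: 43.9
```

Emit:
apply_moves(commands=[[[-0.04, -0.05, 0.03, 0], [-0.08, -0.1, 0.03, 0], [-0.12, -0.15, 0.03, 0], [-0.14, -0.2, 0.03, 0], [-0.14, -0.25, 0.03, 0], [-0.14, -0.25, 0.03, 0], [-0.14, -0.25, 0.03, 0]]])

```text
t: 32.0
ee_pos: [506.7, -196.5, 358.4]
orientation: [1.223, 1.202, -1.223]
ft_force: [-0.3, 0.8, -0.1]
width: 44.2
```

```bash
python3 st.py
python3 - <<'E'
from h import *
A=[]
for n,f in(("scene","f_scene.png"),("side","f_side.png")):
    im=viewer.get_image(n); save(im,f); np.save(n+"F.npy",im,allow_pickle=True)
    for P,w in(([497,348,10],30),([516,-389,6],30),([646,20,6],38)):
        u,v=proj(im,[P])[0].round().astype(int); a=im["color"][v-w:v+w,u-w:u+w]; A.append(cv2.cvtColor(cv2.resize(a,(260,260),interpolation=cv2.INTER_CUBIC),cv2.COLOR_RGB2BGR))
cv2.imwrite("pics/fc.png",np.vstack([np.hstack(A[:3]),np.hstack(A[3:])]))
E
```

```text
t 32.0 ee [ 506.7 -196.5  358.4] psi -1.0 tilt [-0.002  0.001 -1.   ] w 44.2 F [-0.3  0.8 -0.1]
```

View pics/fc.png

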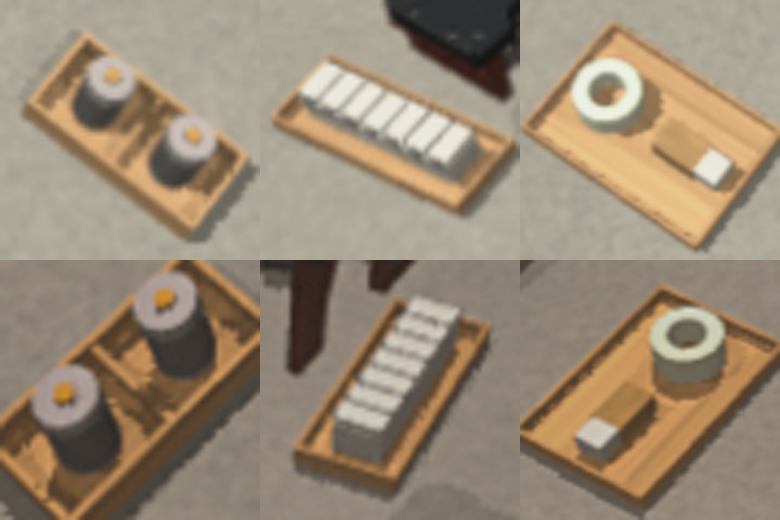

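View pics/f_side.png

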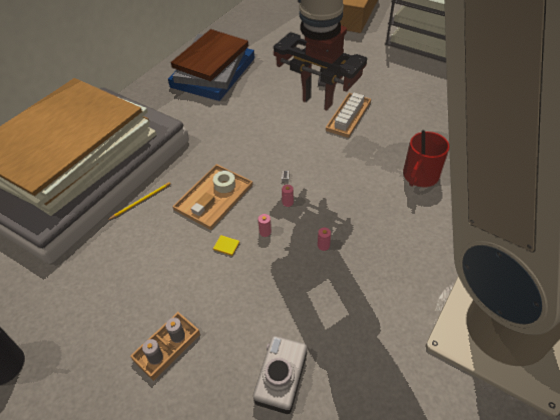

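Emit:
apply_moves(commands=[[[0, 0, 0.02, 0], [0, 0, 0.02, 0], [0, 0, 0.02, 0], [0, 0, 0.02, 0]]])

```text
t: 32.6
ee_pos: [506.9, -196.3, 378.6]
orientation: [1.221, 1.202, -1.222]
ft_force: [-0.1, -0.5, -0.5]
width: 44.4
```

```bash
python3 -c "
from st import *
print(workorder.close_job())"
```

```text
t 32.6 ee [ 506.9 -196.3  378.6] psi -1.0 tilt [-0.001  0.    -1.   ] w 44.4 F [-0.1 -0.5 -0.5]
the job is handed in; nothing more can be done
None
```

All five things are in their trays and the job is handed in at 32.6 s of the 128 s allowed.

- **Batteries:** the two grey batteries stand upright in the caddy, one in each bay.
- **Pill organiser:** it lies flat, lids up, in the long tray.
- **Tape and eraser:** they lie flat, one in each half of the wide tray along its length, with a gap of roughly 20 mm between them.
- **Left alone:** the mug, the camera and the three pink look-alikes were not handled.

The last scene and side pictures show each item inside its tray, upright or flat as asked, with the gripper clear. The highest wrist force I read was about 7 N, while the gripper was closing. That everything rests on the tray floors I judged from the release heights and those pictures; I did not measure it after release.

Two readings disagreed slightly. The two fixed cameras gave the eraser's angle as about 33° and 39°, and the wrist picture settled it at about 36°. The gripper closed to about 22 mm on the 24 mm eraser, but it held.

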